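Put the magnet board back in its slanted rack

TASK

One of the three plywood magnet boards has been left leaning against the toy crate. Put it away in the empty slanted holder of the board rack, which may have been slid a little along its rails: slide it down the holder's slot in your grip until it is fully home, gently, never forcing, knocking or dropping it on the rack, and let go of it. Leave the other two boards, and the toys lying about, as they are.

Things in the scene. Friction and masses are not known exactly. Their poses are not given: they have to be found in the camera images.
- board: The loose board: flat plywood slab 150 wide, 140 high, 8 mm thick (0.13-0.26 kg), steel sheet on one face. It leans 22 degrees from upright, its foot on the shelf, its back on the crate's far top rim; its upper 60 mm stand free above the crate. Origin: middle of its lower edge. x: slab normal, away from the crate and upward; y along its width; z up the slab (top edge at z = 140 mm).
- board_top (a point): Middle of the board's top edge, 140 mm along the board's z from its origin. Axes as the board's.
- bay: The bay of the rack with the empty holder (any of the three). The holder slides on the rails (stiff, 20 N) and stands up to 9 mm forward or back of this frame along the rack's x: that shift is not reported; find it by touch or eye. Origin: nominal foot of the slot, on the rack's base. x: slot normal; y along the slot; z out of the slot up its slope, 18 degrees from upright, leaning to rack -x.
- bay_mouth (a point): Nominal middle of the empty slot's mouth, 62 mm up the slope from the bay's origin, axes as the bay's: level with the square tops of the holder's front (+x) teeth. Its back (-x) teeth reach 79 mm: between those heights the board's foot can be held forward over the front teeth, brought back in -x against the back teeth by touch, then slid down.
- rack: Fixed wooden rack 210 deep (x), 181 wide (y), 92 mm high: base 12 mm thick, origin on the shelf under it; holders at x = -55, 0, 55 mm on two rails along x. A holder's slot leans 18 degrees to -x, is 9.5 mm wide between teeth 15 mm thick (x), grips the board's side edges only (teeth 141 mm apart in y, groove bottoms 155 mm apart) and is open in the middle; the board's foot rests on the base.
- board_b: Another such board, same size, standing in one holder of the rack; its top edge stands 145 mm above the shelf. Origin and axes as for the loose board. Stays as it is.
- board_c: The third such board, standing in another holder of the rack. Origin and axes as for the loose board. Stays as it is.
- crate: Open wooden toy crate 110 mm deep (x), 200 mm wide (y), 70 mm high, fixed, holding wooden blocks that do not rise above its rim. Origin: centre of its underside. The loose board leans against its +x rim.
- can: Lime plastic toy watering can, 85 mm across the body, 105 mm high with a spout and a handle, standing loose. Origin: centre of its underside.
- stacker: Wooden ring stacking toy, round base 84 mm across, 100 mm high, standing loose. Origin: centre of its underside.
- fish_b: Flat painted tin fish 85 mm long, 40 mm wide, 7 mm thick, lying on the zinc top between the rack and the crate. Origin: near its middle, underside.
- fish_a: Another such tin fish, on the steel strip along the far edge. Origin: near its middle, underside.
- magnet: Horseshoe magnet 65 mm wide and 75 mm long, 14 mm thick, lying on the steel strip along the far edge. Origin: underside, in the middle of the bow.
- spanner: Steel toy spanner 140 mm long lying along the steel strip at the far edge. Origin: near its middle, underside.
Not all that is in view belongs to the job. What is shaped like the board but orange is not meant.

How it is judged:
By the outcome, as a careful person would: the job done as asked, in the order asked, and still so for the second after the job is handed in, with the robot touching nothing.
It also fails if it takes over 48 s, if anything falls off the work surface, if the arm or the gripper's body presses on something with over 40 N, if the wrist force passes 120 N, or if a joint passes its speed limit or range.

ROBOT

A 6-joint arm with a two-finger parallel gripper is mounted at the origin on the work surface. World frame = base frame: x ahead of the robot, y to its left, z up, the work surface at z = 0. Lengths are in m, angles in degrees, forces in N, time in s.
With the tool pointing down it reaches from about 0.4 to 0.825 m from the base axis. Payload 7 kg.
Tool frame: the origin (TCP) lies at the very end of the fingers, on their centre line; the grasp point (between the pads) lies behind it (r.grasp_offset is the z of the grasp point in the tool frame, in m); z points along the fingers, y is the direction in which the jaws open and shut (so a half turn about z gives the same grasp; the last joint's range is limited). The gripper opens to 88 mm and grips with 3 to 60 N. Pads are 19 mm wide; open, the fingers measure 130 mm over their backs; the gripper's body (78 mm by 193 mm) begins 47 mm behind the grasp point.
Start: joints at [91.794, 20.546, 0.682, 0, -70.136, -16.507], TCP at [0.171, 0.653, 0.227] pointing down, gripper open.
Joint ranges: [-176.03, 176.03], [-82.01, 121.73], [-58.28, 71.71], [-173.87, 95.51], [-174.79, -0.11], [-173.66, 173.66]. Speed limits (degrees/s): [136.94, 136.94, 172.46, 180, 180, 180].

INTERFACE

Orientations are given as [roll, pitch, yaw] about the fixed x, y, z axes, in that order (R = Rz(yaw) Ry(pitch) Rx(roll)).
In Python, from plant import r gives the robot as it stands. The module is installed in compiled form; this text tells all that it offers.
- The arm moves only by the tool servo_tool, never from a script. Its argument "targets" is a list of rows, each an object of numbers: "dx", "dy", "dz": the shift along the world's x, y, z in cm; "spin": the turn about the world's z in rad; "grip": the opening in per cent of the stroke, from 0 (shut) to 100 (fully open). A call has exactly 10 rows; each row is the pose to reach, as a shift and turn from the pose commanded when the call began; what a row does not reach only later rows make up. A row lasts 1/12 s, in which the tool goes at most 41.7 mm and 7.16 degrees, less where a joint would pass 70% of its speed; a pose out of reach is approached as far as the arm can. A call with a gripper value outside its range is refused whole. The fingers move at their own pace and stop on an object; "squeeze" is the grip in N (left out, the last holds). Time passes only in rows, so rows that repeat a pose let the fingers close, or fill a call up. It gives the time, the measured TCP pose, the force and the opening at its end, in the units of the state.
- r.get_state(): the state, without advancing time (a new reading comes with each control period).
- r.capture(name): name is "scene" or "top"; returns the picture (480x640x3 uint8, blue, green, red); there is no depth.
- r.get_calibration(name): a dict with "K" (3x3 intrinsics, pixels), "k1" (the pictures are not rectified: a ray, as slopes to the right and down, at radius r is drawn at 1 + k1 r^2 times it, then the intrinsics apply), "extrinsics" (4x4, takes a point from camera to world coordinates). Camera axes: x right, y down, z forward; pixel columns grow to the right and rows downward; lengths in m; the calibration is good to about 2 mm. A picture is of the moment at which its call begins. get_calibration takes no time and is no camera call.
- r.close_job(): hands the job in, once; it reports no verdict.
Trained networks look in the newest picture that a camera, given by its name, has taken for a name from the list of things; names that differ only in an ending like _2 or _b are one class to them, and where a whole thing is asked for, a point or a joint stands for the part that bears it (a point fixed in the world has none). Each returns a list of dicts, best first, with "p" (0 to 1); they miss things now and then, are a little off and sometimes report something else, mostly with a low value. They report only what shows in the picture. A call takes as long as a camera call. They do not tell look-alikes from the thing itself.
- r.cut_out(name, camera): "mask" (480x640 bool, what is visible of it) and "extent" ([left, top, right, bottom] in pixels, round what is visible of it).
The state is a dict: "time_s": time; "joints": joint angles; "qd": joint speeds; "joint_torque": joint torques, N m; "tcp_pos": TCP position; "eef_rot": TCP orientation; "contact_force": force on the tool from outside, world axes, zero at the start; "moment": the same for the moment, N m; "gripper_width": finger opening in m.
Only numpy, scipy, OpenCV 4.12 (cv2) and the standard library are available. Lean on these libraries where they do the work, as an engineer would, in place of code of your own. Each camera call takes 0.05 s, during which the arm holds its last target. There are 200 camera calls.

## Working session

There is one attempt and no reset: what is moved stays moved. The work goes in short steps, Python scripts to look and compute and a tool call to move; the robot and the scene stay as the last step left them, time stands still between calls to the robot, and variables do not carry over. Pictures are saved under pics/ and viewed, about 8 in all and at most 12, crops included, and the job is handed in when it is done.

Besides the shell and the picture viewer there is one more tool, called after ">>>" as a command line: name --argument value ..., lists and objects as JSON in quotes. servo_tool: Moves the arm, as the interface text tells. Its arguments: {"type":"object","properties":{"targets":{"type":"array"},"squeeze":{"type":"number"}},"required":["targets"]}

```bash
mkdir -p pics; cat > h.py <<'E'
import numpy as np,cv2
from plant import r
def shot(c,n,crop=None,scale=1):
    im=r.capture(c)
    if crop: im=im[crop[1]:crop[3],crop[0]:crop[2]]
    if scale!=1: im=cv2.resize(im,None,fx=scale,fy=scale,interpolation=cv2.INTER_CUBIC)
    cv2.imwrite('pics/'+n+'.png',im)
def cal(c):
    d=r.get_calibration(c); return np.array(d['K']),d['k1'],np.array(d['extrinsics'])
def proj(c,P):
    K,k,E=cal(c); P=np.atleast_2d(P); q=(P-E[:3,3])@E[:3,:3]
    s=q[:,:2]/q[:,2:]; s=s*(1+k*(s**2).sum(1,keepdims=True))
    return s@K[:2,:2].T+K[:2,2]
def ray(c,uv):
    K,k,E=cal(c); uv=np.atleast_2d(np.array(uv,float))
    s=cv2.undistortPoints(uv.reshape(-1,1,2),K,np.array([k,0,0,0.])).reshape(-1,2)
    d=np.c_[s,np.ones(len(s))]@E[:3,:3].T
    return E[:3,3],d
def onz(c,uv,z):
    o,d=ray(c,uv); return o+d*((z-o[2])/d[:,2:])
E
python3 - <<'E'
from h import *
for c in('scene','top'):
    shot(c,c+'0'); K,k,E=cal(c); print(c,K.round(1).tolist(),k,E.round(3).tolist())
    for n in('board','board_top','rack','bay','crate','can','stacker','fish_b'):
        for d in r.cut_out(n,c)[:4]:
            print(n,round(d['p'],2),np.array(d['extent']).round(1).tolist())
s=r.get_state(); print(s['time_s'],s['eef_rot'],r.grasp_offset,s['gripper_width'])
E
```

```text
scene [[513.8, 0.0, 315.4], [0.0, 513.8, 234.8], [0.0, 0.0, 1.0]] -0.041806853718975585 [[-0.533, 0.72, -0.444, 1.076], [0.846, 0.454, -0.279, 0.319], [0.0, -0.524, -0.851, 1.168], [0.0, 0.0, 0.0, 1.0]]
board 0.88 [369.0, 272.3, 446.7, 350.2]
board 0.82 [391.1, 255.0, 455.2, 309.8]
board 0.82 [244.0, 149.2, 309.5, 201.3]
board 0.65 [217.4, 201.1, 273.4, 270.5]
board_top 0.91 [243.1, 149.3, 307.1, 202.7]
board_top 0.89 [219.3, 203.4, 269.2, 272.0]
board_top 0.88 [185.0, 106.2, 235.0, 147.9]
rack 0.77 [355.6, 298.4, 462.9, 368.7]
bay 0.47 [390.5, 252.4, 463.4, 307.3]
bay 0.28 [219.9, 200.4, 270.3, 271.7]
can 0.88 [274.1, 269.7, 323.1, 328.0]
fish_b 0.91 [316.6, 357.1, 347.9, 392.5]
fish_b 0.77 [325.7, 221.9, 345.5, 256.7]
top [[446.5, 0.0, 319.7], [0.0, 446.5, 247.5], [0.0, 0.0, 1.0]] -0.024702879526444645 [[-0.013, -0.989, 0.149, 0.317], [-1.0, 0.015, 0.011, -0.034], [-0.014, -0.148, -0.989, 1.304], [0.0, 0.0, 0.0, 1.0]]
board 0.92 [378.7, 268.8, 439.5, 332.1]
board 0.8 [191.9, 238.8, 253.3, 252.8]
board 0.79 [356.5, 206.8, 410.2, 215.6]
board 0.79 [193.8, 220.7, 256.3, 232.0]
board_top 0.81 [353.2, 205.9, 411.8, 216.9]
board_top 0.79 [380.8, 273.5, 438.7, 334.3]
board_top 0.75 [469.5, 282.7, 536.2, 352.4]
board_top 0.39 [351.1, 212.3, 423.6, 257.4]
rack 0.77 [194.2, 202.2, 263.6, 281.5]
bay 0.21 [195.0, 220.9, 254.0, 230.7]
crate 0.58 [349.0, 209.9, 422.8, 257.6]
can 0.84 [291.8, 160.1, 326.0, 227.2]
can 0.63 [193.9, 250.5, 260.6, 271.3]
stacker 0.56 [150.6, 220.9, 180.5, 243.2]
fish_b 0.64 [311.1, 253.5, 324.5, 282.3]
fish_b 0.59 [251.3, 146.6, 264.5, 180.7]
fish_b 0.37 [292.9, 154.1, 319.2, 174.6]
0.9 [-1.79996146e+02  1.61198612e-03 -1.47146830e+01] -0.0188 0.08761376774811475
```

View pics/scene0.png

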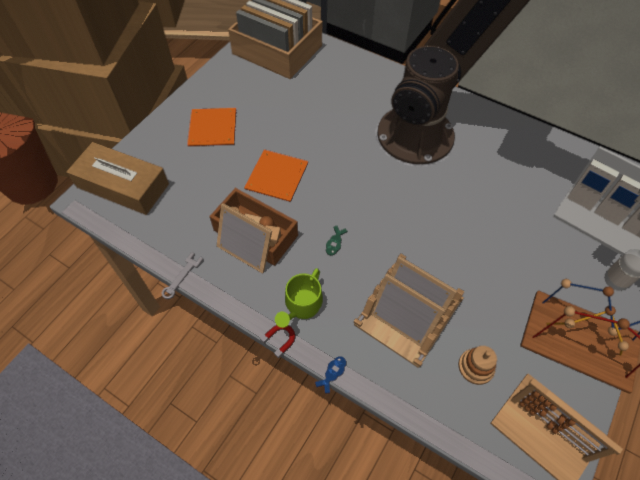

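View pics/top0.png

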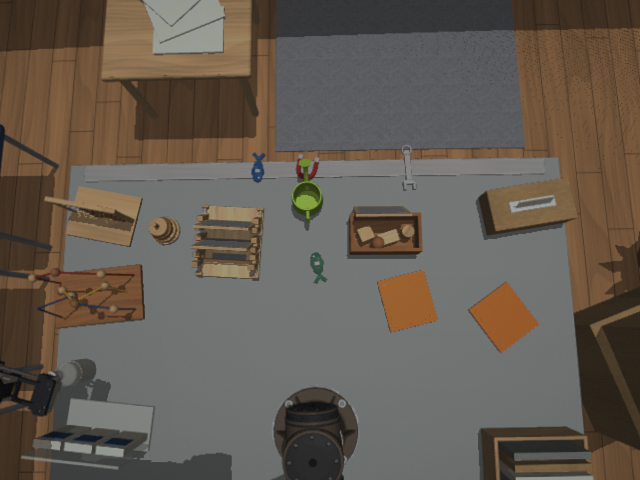

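Candidates for the loose board: the slab on the crate's far rim (scene 243,237; top 383,213), the orange sheets (scene 213,127 and 277,175; top 504,317 and 408,300), and the two boards standing in the rack (scene 405,308 and 425,280). The description fits the grey slab on the crate. I'll check it in one close crop together with the rack.

```bash
python3 - <<'E'
from h import *
s=r.capture('scene');t=r.capture('top')
f=lambda im,c:cv2.resize(im[c[1]:c[3],c[0]:c[2]],(400,300),interpolation=cv2.INTER_CUBIC)
a=np.vstack([np.hstack([f(s,(345,245,473,341+0)),f(s,(345,285,473,381))]),np.hstack([f(t,(180,195,280,270)),f(t,(336,190,436,265))])])
a[0:300,400:]=f(s,(190,180,318,276))
a[0:300,:400]=f(s,(340,250,476,352))
cv2.imwrite('pics/c1.png',a)
E
```

```text
(no output)
```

View pics/c1.png

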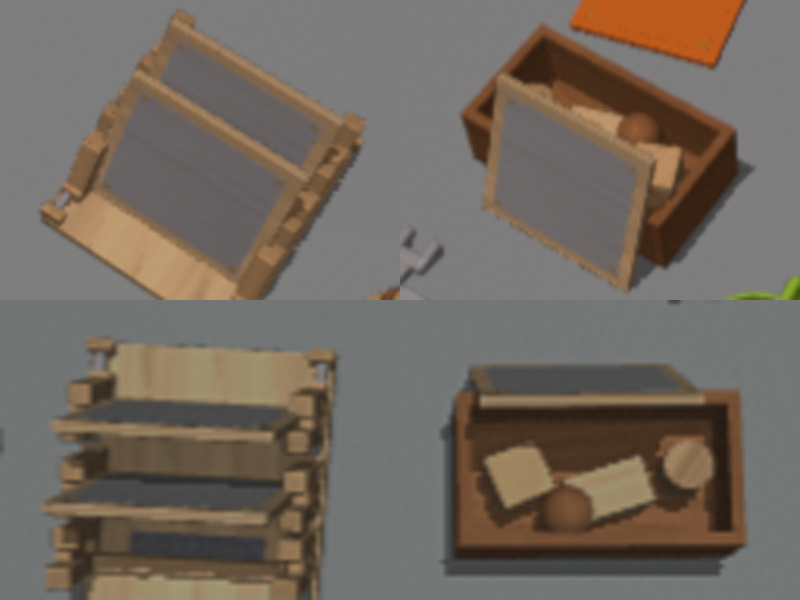

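Crop: the loose grey board leans on the crate's far rim (choice confirmed). The rack holds boards in its far and middle holders, so the near one (lowest world x) is empty, and all lean toward the robot. I'll take bigger crops of the rack for metrology.

```bash
python3 - <<'E'
from h import *
shot('scene','c2',(350,250,470,340),6.6667)
shot('top','c3',(186,200,270,284-21),9.5)
E
```

```text
(no output)
```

View pics/c2.png

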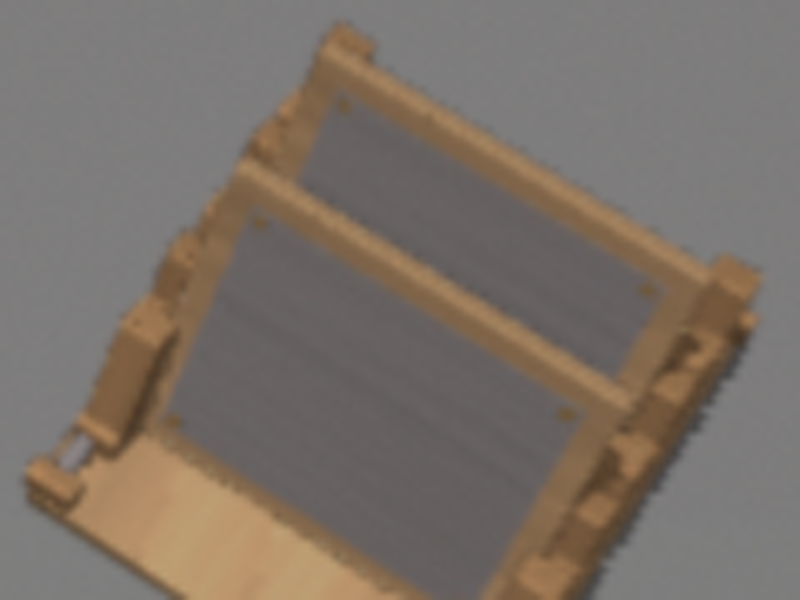

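```bash
python3 - <<'E'
from h import *
shot('top','c4',(186,216,270,279),9.5)
E
```

```text
(no output)
```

View pics/c4.png

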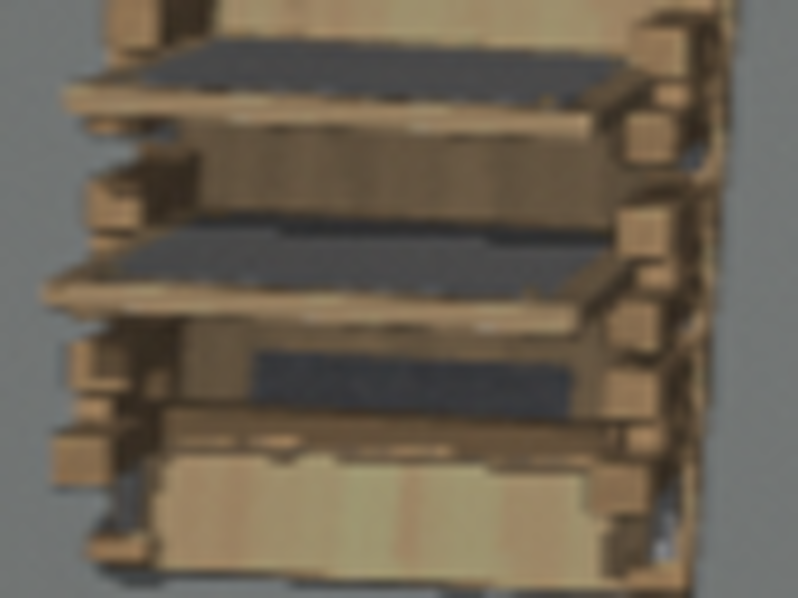

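The rack's near holder is empty. In the top crop its front tooth tops are at about (97,367) and (632,392), and its back tooth tops at (83,458) and (618,488). The middle board's top edge runs (46,293) to (577,320). Next I'll compute positions.

```bash
python3 - <<'E'
from h import *
from scipy.optimize import least_squares
T=lambda P:[(186+u/9.5,216+v/9.5) for u,v in P]
mm=lambda a:(np.array(a)*1000).round(1).tolist()
print('mid top',mm(onz('top',T([(46,293),(577,320)]),.146)))
print('far top',mm(onz('top',T([(66,100),(590,125)]),.146)))
print('front teeth',mm(onz('top',T([(97,367),(632,392)]),.0747)))
print('back teeth',mm(onz('top',T([(83,458),(618,488)]),.0833)))
print('mid front',mm(onz('top',T([(113,202),(645,228)]),.0747)),'mid back',mm(onz('top',T([(635,324)]),.0833)))
# scene: top edges of mid/far boards (mid-thickness)
S=lambda P:[(350+u/6.6667,250+v/6.6667) for u,v in P]
print('scene mid',mm(onz('scene',S([(247,165),(625,402)]),.146)),'far',mm(onz('scene',S([(333,52),(712,280)]),.146)))
c,s=np.cos(np.radians(22)),np.sin(np.radians(22))
def corners(p):
    x,y,a=p; L=np.array([(x_,y_,z_) for z_ in(0,.14) for y_ in(-.075,.075) for x_ in(-.004,.004)])
    X=L[:,0]*c-L[:,2]*s; Z=L[:,0]*s+L[:,2]*c+.0015
    return np.c_[x+X*np.cos(a)-L[:,1]*np.sin(a),y+X*np.sin(a)+L[:,1]*np.cos(a),Z]
# order idx: z*4+y*2+x ; scene: left in pic = -y? test
so=[(222.6,204.6),(270.6,230.6),(263,272.8),(217.2,246.2)]
to=[(356.2,216.2),(411.7,216.6)]
def f(p):
    C=corners(p); ps=proj('scene',C); pt=proj('top',C)
    return np.r_[(ps[[5,7,3,1]]-so).ravel(),(pt[[6,4]]-to).ravel()]
o=least_squares(f,[.7,-.19,0]); print(o.x,np.degrees(o.x[2]),o.fun.round(1),o.cost)
print(mm(corners(o.x)))
E
```

```text
mid top [[497.8, 319.4, 146.0], [488.0, 171.2, 146.0]]
far top [[552.3, 315.4, 146.0], [542.8, 168.2, 146.0]]
front teeth [[486.7, 325.4, 74.7], [477.0, 167.4, 74.7]]
back teeth [[458.8, 326.2, 83.3], [447.8, 169.8, 83.3]]
mid front [[535.9, 322.0, 74.7], [525.6, 164.0, 74.7]] mid back [[495.8, 165.3, 83.3]]
scene mid [[547.1, 174.7, 146.0], [557.9, 318.6, 146.0]] far [[493.1, 179.2, 146.0], [503.0, 324.6, 146.0]]
[ 0.63207731 -0.19105926 -0.00385996] -0.2211595741208368 [-1.4 -1.4  0.5  0.2 -0.  -0.2 -0.6 -0.8 -1.4  0.2 -1.  -0.8] 4.545499709444196
[[628.1, -266.0, 0.0], [635.5, -266.1, 3.0], [628.7, -116.0, 0.0], [636.1, -116.1, 3.0], [575.6, -265.8, 129.8], [583.1, -265.9, 132.8], [576.2, -115.8, 129.8], [583.6, -115.9, 132.8]]
```

>>> servo_tool --targets '[{"dx": 2, "dy": -3.5, "dz": 0.2, "spin": -0.0755, "grip": 100}, {"dx": 4, "dy": -7, "dz": 0.4, "spin": -0.151, "grip": 100}, {"dx": 6, "dy": -10.5, "dz": 0.6, "spin": -0.2265, "grip": 100}, {"dx": 8, "dy": -14, "dz": 0.8, "spin": -0.302, "grip": 100}, {"dx": 10, "dy": -17.5, "dz": 1, "spin": -0.3775, "grip": 100}, {"dx": 12, "dy": -21, "dz": 1.2, "spin": -0.453, "grip": 100}, {"dx": 14, "dy": -24.5, "dz": 1.4, "spin": -0.5285, "grip": 100}, {"dx": 16, "dy": -28, "dz": 1.6, "spin": -0.604, "grip": 100}, {"dx": 18, "dy": -31.5, "dz": 1.8, "spin": -0.6795, "grip": 100}, {"dx": 20, "dy": -35, "dz": 2, "spin": -0.755, "grip": 100}]'

```text
time_s: 1.98
tcp_pos: [0.3719, 0.301, 0.2471]
eef_rot: [-179.9, 0.0, -58.2]
contact_force: [1.2, 0.1, 0.4]
gripper_width: 0.0876
```

>>> servo_tool --targets '[{"dx": 1.6, "dy": -3.6, "spin": -0.056, "grip": 100}, {"dx": 3.2, "dy": -7.2, "spin": -0.113, "grip": 100}, {"dx": 4.8, "dy": -10.8, "spin": -0.169, "grip": 100}, {"dx": 6.4, "dy": -14.4, "spin": -0.225, "grip": 100}, {"dx": 8, "dy": -18, "spin": -0.282, "grip": 100}, {"dx": 9.6, "dy": -21.6, "spin": -0.338, "grip": 100}, {"dx": 11.2, "dy": -25.2, "spin": -0.394, "grip": 100}, {"dx": 12.8, "dy": -28.8, "spin": -0.45, "grip": 100}, {"dx": 14.4, "dy": -32.4, "spin": -0.507, "grip": 100}, {"dx": 16, "dy": -36, "spin": -0.563, "grip": 100}]'

```text
validation failed for argument at $.ta...
```

>>> servo_tool --targets '[{"dx": 1.6, "dy": -3.6, "dz": 0, "spin": -0.056, "grip": 100}, {"dx": 3.2, "dy": -7.2, "dz": 0, "spin": -0.113, "grip": 100}, {"dx": 4.8, "dy": -10.8, "dz": 0, "spin": -0.169, "grip": 100}, {"dx": 6.4, "dy": -14.4, "dz": 0, "spin": -0.225, "grip": 100}, {"dx": 8, "dy": -18, "dz": 0, "spin": -0.282, "grip": 100}, {"dx": 9.6, "dy": -21.6, "dz": 0, "spin": -0.338, "grip": 100}, {"dx": 11.2, "dy": -25.2, "dz": 0, "spin": -0.394, "grip": 100}, {"dx": 12.8, "dy": -28.8, "dz": 0, "spin": -0.45, "grip": 100}, {"dx": 14.4, "dy": -32.4, "dz": 0, "spin": -0.507, "grip": 100}, {"dx": 16, "dy": -36, "dz": 0, "spin": -0.563, "grip": 100}]'

```text
time_s: 2.82
tcp_pos: [0.5319, -0.0592, 0.2469]
eef_rot: [-179.9, 0.0, -90.4]
contact_force: [0.4, 0.8, -0.4]
gripper_width: 0.0875
```

>>> servo_tool --targets '[{"dx": 1.3, "dy": -3.5, "dz": 0, "spin": 0, "grip": 80}, {"dx": 2.6, "dy": -7, "dz": 0, "spin": 0, "grip": 80}, {"dx": 3.9, "dy": -10.5, "dz": 0, "spin": 0, "grip": 80}, {"dx": 5.2, "dy": -13.2, "dz": 0, "spin": 0, "grip": 80}, {"dx": 5.2, "dy": -13.2, "dz": -2, "spin": 0, "grip": 80}, {"dx": 5.2, "dy": -13.2, "dz": -5, "spin": 0, "grip": 80}, {"dx": 5.2, "dy": -13.2, "dz": -8, "spin": 0, "grip": 80}, {"dx": 5.2, "dy": -13.2, "dz": -11, "spin": 0, "grip": 80}, {"dx": 5.2, "dy": -13.2, "dz": -13, "spin": 0, "grip": 80}, {"dx": 5.2, "dy": -13.2, "dz": -13.5, "spin": 0, "grip": 80}]'

```text
time_s: 3.65
tcp_pos: [0.5811, -0.189, 0.1076]
eef_rot: [179.7, 0.0, -90.3]
contact_force: [-1.2, -0.6, -0.4]
gripper_width: 0.0703
```

```bash
python3 - <<'E'
from h import *
shot('scene','c5',(180,140,320,280),4.2)
print(r.get_state()['tcp_pos'],r.get_state()['joints'])
E
```

```text
[ 0.58175182 -0.18905917  0.10872727] [ 2.55440561e-01  2.04388077e+01 -1.60500828e+01 -2.80036343e-02
 -5.37908037e+01 -4.87121371e-01]
```

View pics/c5.png

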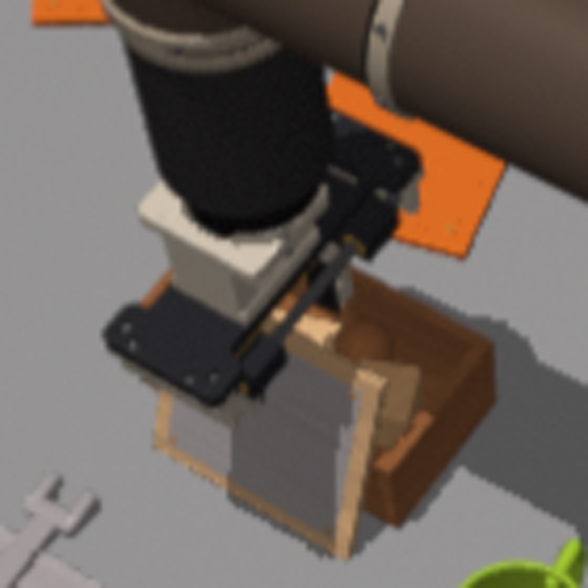

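The jaws straddle the board's top (finger at about (260,370) in front, the other behind). Next I'll close part-way, draw the board upright about its foot, then close fully.

>>> servo_tool --targets '[{"dx": 0, "dy": 0, "dz": 0, "spin": 0, "grip": 60}, {"dx": 0, "dy": 0, "dz": 0, "spin": 0, "grip": 40}, {"dx": 0, "dy": 0, "dz": 0, "spin": 0, "grip": 28}, {"dx": 0, "dy": 0, "dz": 0, "spin": 0, "grip": 28}, {"dx": 0, "dy": 0, "dz": 0, "spin": 0, "grip": 28}, {"dx": 0, "dy": 0, "dz": 0, "spin": 0, "grip": 28}, {"dx": 0.3, "dy": 0, "dz": 0, "spin": 0, "grip": 28}, {"dx": 0.6, "dy": 0, "dz": 0, "spin": 0, "grip": 28}, {"dx": 0.9, "dy": 0, "dz": 0, "spin": 0, "grip": 28}, {"dx": 1.2, "dy": 0, "dz": 0, "spin": 0, "grip": 28}]' --squeeze 4

```text
time_s: 4.53
tcp_pos: [0.5958, -0.1892, 0.1115]
eef_rot: [180.0, -0.0, -90.2]
contact_force: [0.1, 0.1, 1.0]
gripper_width: 0.0247
```

>>> servo_tool --targets '[{"dx": 0.3, "dy": 0, "dz": 0, "spin": 0, "grip": 28}, {"dx": 0.6, "dy": 0, "dz": 0, "spin": 0, "grip": 28}, {"dx": 1, "dy": 0, "dz": 0, "spin": 0, "grip": 28}, {"dx": 1.4, "dy": 0, "dz": 0, "spin": 0, "grip": 28}, {"dx": 1.8, "dy": 0, "dz": 0, "spin": 0, "grip": 28}, {"dx": 2.2, "dy": 0, "dz": 0, "spin": 0, "grip": 28}, {"dx": 2.5, "dy": 0, "dz": 0, "spin": 0, "grip": 28}, {"dx": 2.8, "dy": 0, "dz": 0, "spin": 0, "grip": 24}, {"dx": 2.8, "dy": 0, "dz": 0, "spin": 0, "grip": 20}, {"dx": 2.8, "dy": 0, "dz": 0, "spin": 0, "grip": 20}]' --squeeze 4

```text
time_s: 5.37
tcp_pos: [0.6235, -0.1891, 0.1114]
eef_rot: [180.0, 0.0, -90.2]
contact_force: [0.5, -0.1, -0.8]
gripper_width: 0.0177
```

>>> servo_tool --targets '[{"dx": 0, "dy": 0, "dz": 0, "spin": 0, "grip": 15}, {"dx": 0, "dy": 0, "dz": 0, "spin": 0, "grip": 10}, {"dx": 0, "dy": 0, "dz": 0, "spin": 0, "grip": 5}, {"dx": 0, "dy": 0, "dz": 0, "spin": 0, "grip": 0}, {"dx": 0, "dy": 0, "dz": 0, "spin": 0, "grip": 0}, {"dx": 0, "dy": 0, "dz": 0, "spin": 0, "grip": 0}, {"dx": 0, "dy": 0, "dz": 0, "spin": 0, "grip": 0}, {"dx": 0, "dy": 0, "dz": 0, "spin": 0, "grip": 0}, {"dx": 0, "dy": 0, "dz": 0, "spin": 0, "grip": 0}, {"dx": 0, "dy": 0, "dz": 0, "spin": 0, "grip": 0}]' --squeeze 12

```text
time_s: 6.2
tcp_pos: [0.6237, -0.1892, 0.1119]
eef_rot: [-180.0, -0.0, -90.2]
contact_force: [0.5, 0.0, 3.1]
gripper_width: 0.0078
```

```bash
python3 - <<'E'
from h import *
shot('scene','c6',(180,140,320,280),4.2)
s=r.get_state();print(s['tcp_pos'],s['eef_rot'],s['contact_force'],s['gripper_width'])
E
```

```text
[ 0.62364769 -0.18916018  0.11182298] [-1.79975182e+02 -5.08012067e-03 -9.02218086e+01] [0.94772769 0.72380506 3.79757727] 0.007922155607242591
```

View pics/c6.png

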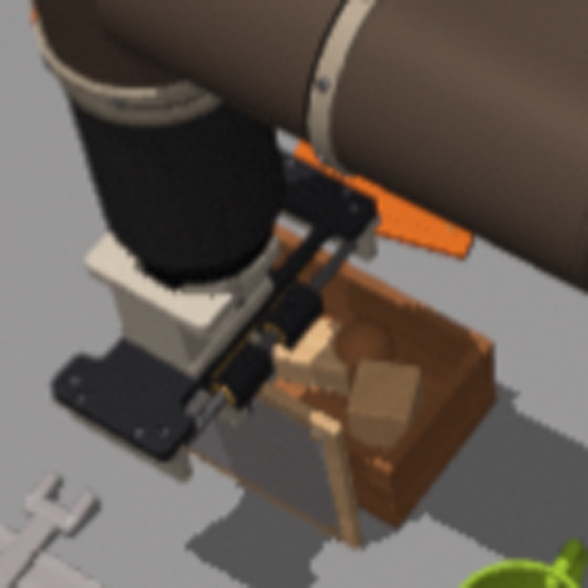

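The board is held upright (7.9 mm) with its foot on the shelf; views used: 7. Next: lift, then carry it to above the empty holder.

>>> servo_tool --targets '[{"dx": 0.3, "dy": 0, "dz": 0.5, "spin": 0, "grip": 0}, {"dx": 0.5, "dy": 0, "dz": 1.5, "spin": 0, "grip": 0}, {"dx": 0.5, "dy": 0, "dz": 3.5, "spin": 0, "grip": 0}, {"dx": 0.5, "dy": 0, "dz": 6, "spin": 0, "grip": 0}, {"dx": 0.5, "dy": 0, "dz": 8.5, "spin": 0, "grip": 0}, {"dx": 0, "dy": 0.5, "dz": 11, "spin": 0, "grip": 0}, {"dx": -0.5, "dy": 1.5, "dz": 13.5, "spin": -0.01, "grip": 0}, {"dx": -1.3, "dy": 4, "dz": 15.5, "spin": -0.02, "grip": 0}, {"dx": -2.3, "dy": 7, "dz": 16.5, "spin": -0.03, "grip": 0}, {"dx": -3.3, "dy": 10, "dz": 17, "spin": -0.04, "grip": 0}]' --squeeze 15

```text
time_s: 7.08
tcp_pos: [0.5906, -0.0887, 0.284]
eef_rot: [-179.9, 0.0, -92.6]
contact_force: [0.1, 0.5, -3.2]
gripper_width: 0.0078
```

>>> servo_tool --targets '[{"dx": -1.2, "dy": 3.3, "dz": 0, "spin": -0.003, "grip": 0}, {"dx": -2.4, "dy": 6.6, "dz": 0, "spin": -0.006, "grip": 0}, {"dx": -3.6, "dy": 9.9, "dz": 0, "spin": -0.01, "grip": 0}, {"dx": -4.8, "dy": 13.2, "dz": 0, "spin": -0.013, "grip": 0}, {"dx": -6, "dy": 16.5, "dz": 0, "spin": -0.016, "grip": 0}, {"dx": -7.2, "dy": 19.8, "dz": 0, "spin": -0.02, "grip": 0}, {"dx": -8.4, "dy": 23.1, "dz": 0, "spin": -0.023, "grip": 0}, {"dx": -9.6, "dy": 26.4, "dz": 0, "spin": -0.023, "grip": 0}, {"dx": -10.6, "dy": 29.5, "dz": 0, "spin": -0.023, "grip": 0}, {"dx": -11.2, "dy": 31.5, "dz": 0, "spin": -0.023, "grip": 0}]'

```text
time_s: 7.92
tcp_pos: [0.4771, 0.2282, 0.2821]
eef_rot: [180.0, 0.0, -93.8]
contact_force: [1.5, 0.2, -2.4]
gripper_width: 0.0079
```

>>> servo_tool --targets '[{"dx": -0.1, "dy": 1, "dz": 0, "spin": 0, "grip": 0}, {"dx": -0.2, "dy": 2, "dz": 0, "spin": 0, "grip": 0}, {"dx": -0.2, "dy": 2, "dz": -1, "spin": 0, "grip": 0}, {"dx": -0.2, "dy": 2, "dz": -2.5, "spin": 0, "grip": 0}, {"dx": -0.2, "dy": 2, "dz": -4, "spin": 0, "grip": 0}, {"dx": -0.2, "dy": 2, "dz": -5.3, "spin": 0, "grip": 0}, {"dx": -0.2, "dy": 2, "dz": -6.2, "spin": 0, "grip": 0}, {"dx": -0.2, "dy": 2, "dz": -6.5, "spin": 0, "grip": 0}, {"dx": -0.2, "dy": 2, "dz": -6.5, "spin": 0, "grip": 0}, {"dx": -0.2, "dy": 2, "dz": -6.5, "spin": 0, "grip": 0}]'

```text
time_s: 8.75
tcp_pos: [0.4769, 0.2456, 0.217]
eef_rot: [-180.0, 0.0, -93.9]
contact_force: [0.2, 0.1, -1.5]
gripper_width: 0.0076
```

```bash
python3 - <<'E'
from h import *
s=r.capture('scene');t=r.capture('top')
a=cv2.resize(s[220:345,350:475],(600,600),interpolation=cv2.INTER_CUBIC)
cv2.imwrite('pics/c7.png',a)
cv2.imwrite('pics/c8.png',cv2.resize(t[190:280,165:285],(800,600),interpolation=cv2.INTER_CUBIC))
s=r.get_state();print(s['tcp_pos'],s['eef_rot'],s['contact_force'],s['gripper_width'])
E
```

```text
[0.4769772 0.2459688 0.2174076] [-1.79940568e+02  4.91252391e-02 -9.38473999e+01] [ 0.44262773  0.2636573  -1.9765691 ] 0.008130251075498668
```

View pics/c7.png

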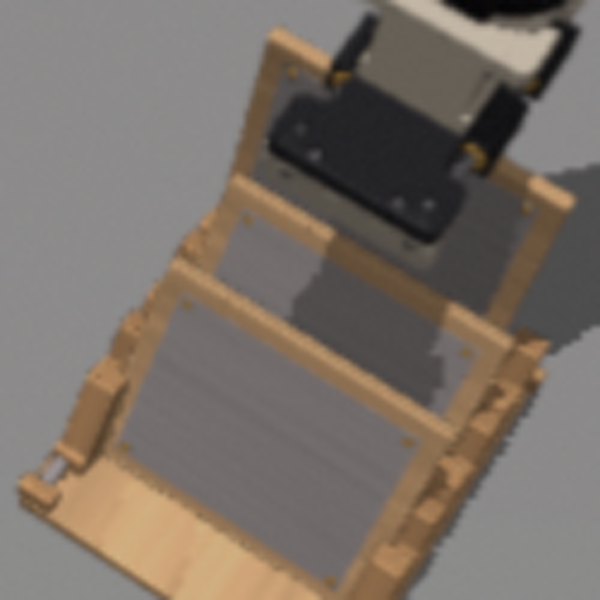

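View pics/c8.png

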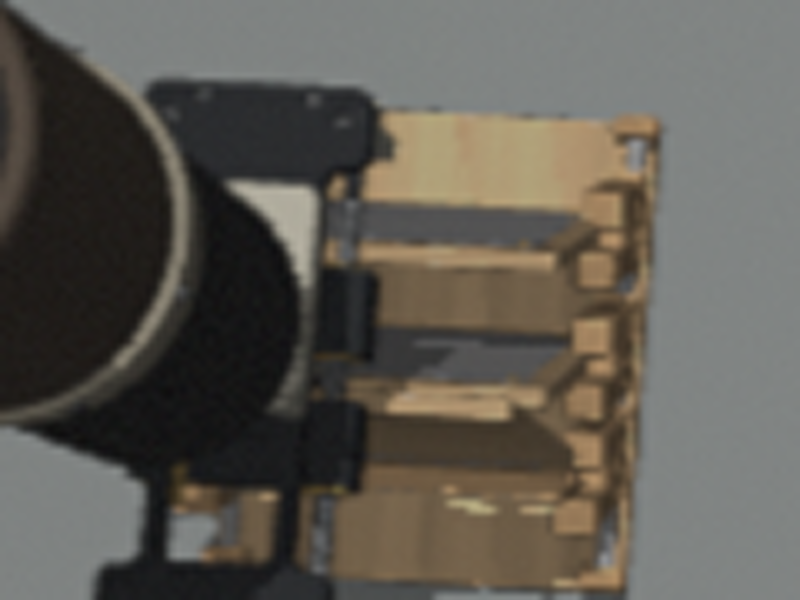

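```bash
python3 - <<'E'
from h import *
mm=lambda a:(np.array(a)*1000).round(1).tolist()
S=lambda P:[(350+u/4.8,220+v/4.8) for u,v in P]
T=lambda P:[(165+u/6.6667,190+v/6.6667) for u,v in P]
a=S([(272,30),(577,201)]);b=S([(236,176),(517,347)]);c=S([(176,260),(457,432)])
for n,q,z in(('held',a,.2455),('mid',b,.146),('far',c,.146)):
    p=onz('scene',q,z);print(n,mm(p),mm(p.mean(0)),np.linalg.norm(p[1]-p[0]).round(4))
print('top held R',mm(onz('top',T([(513,408)]),.2455)),'mid R',mm(onz('top',T([(557,398)]),.146)),mm(onz('top',T([(545,398)]),.146)))
E
```

```text
held [[473.6, 169.6, 245.5], [481.5, 319.5, 245.5]] [477.6, 244.6, 245.5] 0.1502
mid [[491.4, 176.3, 146.0], [502.6, 326.6, 146.0]] [497.0, 251.5, 146.0] 0.1507
far [[546.2, 173.3, 146.0], [555.6, 321.0, 146.0]] [550.9, 247.1, 146.0] 0.148
top held R [[469.8, 165.0, 245.5]] mid R [[487.9, 166.4, 146.0]] [[487.9, 171.1, 146.0]]
```

Views used: 9. The scene crop shows the held board ends at (272,30) and (577,201), and the middle board ends at (236,176) and (517,347). Both cameras agree that the held board must go about 8 mm further in +y.

>>> servo_tool --targets '[{"dx": 0, "dy": 0.3, "dz": 0, "spin": 0, "grip": 0}, {"dx": 0, "dy": 0.6, "dz": 0, "spin": 0, "grip": 0}, {"dx": 0, "dy": 0.8, "dz": -0.3, "spin": 0, "grip": 0}, {"dx": 0, "dy": 0.8, "dz": -0.8, "spin": 0, "grip": 0}, {"dx": 0, "dy": 0.8, "dz": -1.3, "spin": 0, "grip": 0}, {"dx": 0, "dy": 0.8, "dz": -1.8, "spin": 0, "grip": 0}, {"dx": 0, "dy": 0.8, "dz": -2.1, "spin": 0, "grip": 0}, {"dx": 0, "dy": 0.8, "dz": -2.3, "spin": 0, "grip": 0}, {"dx": 0, "dy": 0.8, "dz": -2.3, "spin": 0, "grip": 0}, {"dx": 0, "dy": 0.8, "dz": -2.3, "spin": 0, "grip": 0}]' --squeeze 10

```text
time_s: 9.68
tcp_pos: [0.4765, 0.2538, 0.1935]
eef_rot: [180.0, -0.0, -93.8]
contact_force: [0.7, 0.9, -2.4]
gripper_width: 0.0079
```

>>> servo_tool --targets '[{"dx": -0.05, "dy": 0, "dz": 0, "spin": 0, "grip": 0}, {"dx": -0.1, "dy": 0, "dz": 0, "spin": 0, "grip": 0}, {"dx": -0.15, "dy": 0, "dz": 0, "spin": 0, "grip": 0}, {"dx": -0.2, "dy": 0, "dz": 0, "spin": 0, "grip": 0}, {"dx": -0.25, "dy": 0, "dz": 0, "spin": 0, "grip": 0}, {"dx": -0.3, "dy": 0, "dz": 0, "spin": 0, "grip": 0}, {"dx": -0.35, "dy": 0, "dz": 0, "spin": 0, "grip": 0}, {"dx": -0.4, "dy": 0, "dz": 0, "spin": 0, "grip": 0}, {"dx": -0.45, "dy": 0, "dz": 0, "spin": 0, "grip": 0}, {"dx": -0.5, "dy": 0, "dz": 0, "spin": 0, "grip": 0}]'

```text
time_s: 10.52
tcp_pos: [0.4714, 0.2538, 0.1936]
eef_rot: [-180.0, -0.0, -93.8]
contact_force: [0.3, 0.4, -2.1]
gripper_width: 0.0079
```

```bash
python3 - <<'E'
from h import *
s=r.get_state();print(s['time_s'],s['tcp_pos'],s['contact_force'],s['moment'],s['gripper_width'])
E
```

```text
10.5167 [0.47141716 0.25383138 0.19356563] [ 0.34688663  0.36241275 -2.11440796] [ 0.09372762 -0.01993591 -0.0257809 ] 0.007917765756257359
```

>>> servo_tool --targets '[{"dx": -0.05, "dy": 0, "dz": 0, "spin": 0, "grip": 0}, {"dx": -0.1, "dy": 0, "dz": 0, "spin": 0, "grip": 0}, {"dx": -0.15, "dy": 0, "dz": 0, "spin": 0, "grip": 0}, {"dx": -0.2, "dy": 0, "dz": 0, "spin": 0, "grip": 0}, {"dx": -0.25, "dy": 0, "dz": 0, "spin": 0, "grip": 0}, {"dx": -0.3, "dy": 0, "dz": 0, "spin": 0, "grip": 0}, {"dx": -0.35, "dy": 0, "dz": 0, "spin": 0, "grip": 0}, {"dx": -0.4, "dy": 0, "dz": 0, "spin": 0, "grip": 0}, {"dx": -0.45, "dy": 0, "dz": 0, "spin": 0, "grip": 0}, {"dx": -0.5, "dy": 0, "dz": 0, "spin": 0, "grip": 0}]'

```text
time_s: 11.35
tcp_pos: [0.4667, 0.2539, 0.1937]
eef_rot: [-180.0, 0.0, -93.8]
contact_force: [2.0, -0.0, -3.1]
gripper_width: 0.0079
```

```bash
python3 - <<'E'
from h import *
s=r.get_state();print(s['time_s'],s['tcp_pos'],s['contact_force'],s['moment'],s['gripper_width'])
E
```

```text
11.35 [0.4667017  0.25392496 0.1937017 ] [ 2.0400713  -0.02742111 -3.09783244] [-0.0249826  -0.87828524 -0.02872714] 0.007896735100054352
```

Touch found at TCP x ≈ 0.467 (Fx rises to 2 N), which agrees with the visual estimate of a roughly +7 mm holder shift. Next I'll tilt the board in a light grip about its foot.

>>> servo_tool --targets '[{"dx": -0.1, "dy": 0, "dz": 0, "spin": 0, "grip": 0}, {"dx": -0.2, "dy": 0.01, "dz": 0, "spin": 0, "grip": 0}, {"dx": -0.3, "dy": 0.02, "dz": -0.02, "spin": 0, "grip": 0}, {"dx": -0.4, "dy": 0.03, "dz": -0.04, "spin": 0, "grip": 0}, {"dx": -0.5, "dy": 0.03, "dz": -0.06, "spin": 0, "grip": 0}, {"dx": -0.6, "dy": 0.04, "dz": -0.1, "spin": 0, "grip": 0}, {"dx": -0.7, "dy": 0.05, "dz": -0.12, "spin": 0, "grip": 0}, {"dx": -0.8, "dy": 0.06, "dz": -0.15, "spin": 0, "grip": 0}, {"dx": -0.9, "dy": 0.06, "dz": -0.15, "spin": 0, "grip": 0}, {"dx": -1.0, "dy": 0.07, "dz": -0.15, "spin": 0, "grip": 0}]' --squeeze 6

```text
time_s: 12.18
tcp_pos: [0.4564, 0.2546, 0.192]
eef_rot: [-180.0, 0.0, -93.8]
contact_force: [1.9, 0.2, -0.3]
gripper_width: 0.0102
```

```bash
python3 - <<'E'
from h import *
s=r.get_state();print(s['time_s'],s['tcp_pos'],s['contact_force'],s['moment'],s['gripper_width'])
E
```

```text
12.1833 [0.45636501 0.2545966  0.19204872] [ 1.92715539  0.18798965 -0.3169996 ] [ 0.11212662 -0.83896478  0.02671178] 0.010150783322663995
```

>>> servo_tool --targets '[{"dx": -0.1, "dy": 0, "dz": 0, "spin": 0, "grip": 0}, {"dx": -0.2, "dy": 0.01, "dz": -0.02, "spin": 0, "grip": 0}, {"dx": -0.3, "dy": 0.02, "dz": -0.04, "spin": 0, "grip": 0}, {"dx": -0.4, "dy": 0.03, "dz": -0.06, "spin": 0, "grip": 0}, {"dx": -0.5, "dy": 0.03, "dz": -0.08, "spin": 0, "grip": 0}, {"dx": -0.6, "dy": 0.04, "dz": -0.1, "spin": 0, "grip": 0}, {"dx": -0.7, "dy": 0.05, "dz": -0.12, "spin": 0, "grip": 0}, {"dx": -0.8, "dy": 0.06, "dz": -0.15, "spin": 0, "grip": 0}, {"dx": -0.9, "dy": 0.06, "dz": -0.15, "spin": 0, "grip": 0}, {"dx": -1.0, "dy": 0.07, "dz": -0.15, "spin": 0, "grip": 0}]' --squeeze 6

```text
time_s: 13.02
tcp_pos: [0.4463, 0.2552, 0.1904]
eef_rot: [180.0, -0.0, -93.8]
contact_force: [0.9, -1.1, -2.0]
gripper_width: 0.012
```

```bash
python3 - <<'E'
from h import *
s=r.get_state();print(s['time_s'],s['tcp_pos'],s['contact_force'],s['moment'],s['gripper_width'])
E
```

```text
13.0167 [0.44626561 0.25519889 0.19043308] [ 0.88818264 -1.07410755 -1.99143544] [ 0.11421094 -0.87412877 -0.01236574] 0.011951408427460956
```

>>> servo_tool --targets '[{"dx": -0.12, "dy": 0, "dz": -0.02, "spin": 0, "grip": 0}, {"dx": -0.24, "dy": 0.01, "dz": -0.05, "spin": 0, "grip": 0}, {"dx": -0.36, "dy": 0.02, "dz": -0.08, "spin": 0, "grip": 0}, {"dx": -0.48, "dy": 0.03, "dz": -0.11, "spin": 0, "grip": 0}, {"dx": -0.6, "dy": 0.04, "dz": -0.14, "spin": 0, "grip": 0}, {"dx": -0.72, "dy": 0.05, "dz": -0.17, "spin": 0, "grip": 0}, {"dx": -0.84, "dy": 0.06, "dz": -0.2, "spin": 0, "grip": 0}, {"dx": -0.96, "dy": 0.06, "dz": -0.24, "spin": 0, "grip": 0}, {"dx": -1.08, "dy": 0.07, "dz": -0.28, "spin": 0, "grip": 0}, {"dx": -1.2, "dy": 0.08, "dz": -0.3, "spin": 0, "grip": 0}]' --squeeze 6

```text
time_s: 13.85
tcp_pos: [0.4343, 0.256, 0.1875]
eef_rot: [180.0, -0.0, -93.8]
contact_force: [2.2, 0.1, -0.0]
gripper_width: 0.0145
```

```bash
python3 - <<'E'
from h import *
shot('scene','c9',(350,215,470,335),5)
s=r.get_state();print(s['time_s'],s['tcp_pos'],s['contact_force'],s['moment'],s['gripper_width'])
E
```

```text
13.9 [0.43411787 0.25599063 0.18745289] [ 1.54504746 -1.04862584 -0.00879882] [ 0.07596979 -0.79311473 -0.04318871] 0.014646526872292964
```

View pics/c9.png

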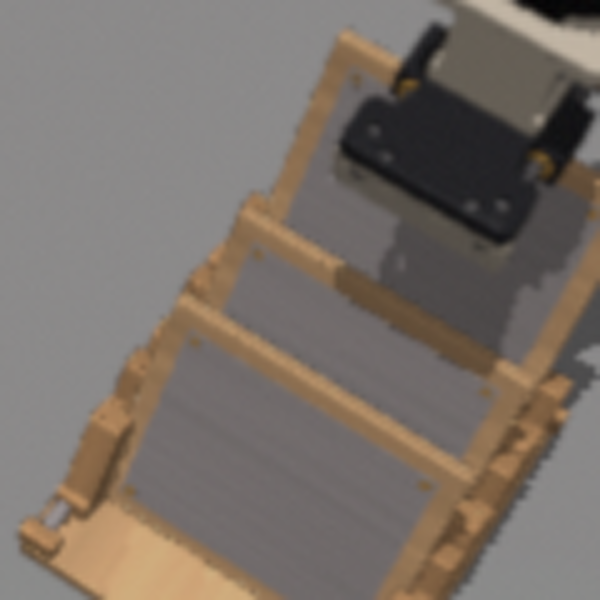

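The held board is tilting with its foot against the back teeth, and the other boards haven't moved (view 10). I'll finish the tilt.

>>> servo_tool --targets '[{"dx": -0.1, "dy": 0, "dz": -0.03, "spin": 0, "grip": 0}, {"dx": -0.2, "dy": 0.01, "dz": -0.06, "spin": 0, "grip": 0}, {"dx": -0.3, "dy": 0.02, "dz": -0.09, "spin": 0, "grip": 0}, {"dx": -0.4, "dy": 0.03, "dz": -0.12, "spin": 0, "grip": 0}, {"dx": -0.5, "dy": 0.03, "dz": -0.15, "spin": 0, "grip": 0}, {"dx": -0.6, "dy": 0.04, "dz": -0.18, "spin": 0, "grip": 0}, {"dx": -0.6, "dy": 0.04, "dz": -0.25, "spin": 0, "grip": 0}, {"dx": -0.58, "dy": 0.04, "dz": -0.32, "spin": 0, "grip": 0}, {"dx": -0.56, "dy": 0.04, "dz": -0.4, "spin": 0, "grip": 0}, {"dx": -0.53, "dy": 0.04, "dz": -0.48, "spin": 0, "grip": 0}]' --squeeze 6

```text
time_s: 14.73
tcp_pos: [0.4292, 0.2565, 0.1827]
eef_rot: [-180.0, 0.0, -93.8]
contact_force: [2.4, -1.0, 0.4]
gripper_width: 0.0157
```

```bash
python3 - <<'E'
from h import *
s=r.get_state();print(s['time_s'],s['tcp_pos'],s['contact_force'],s['moment'],s['gripper_width'])
E
```

```text
14.7333 [0.42922363 0.25645513 0.18269592] [ 2.4248134  -0.99533037  0.3638435 ] [ 0.03034952 -0.88983082  0.0251199 ] 0.01573452371183377
```

>>> servo_tool --targets '[{"dx": 0.03, "dy": 0, "dz": -0.1, "spin": 0, "grip": 0}, {"dx": 0.06, "dy": 0, "dz": -0.2, "spin": 0, "grip": 0}, {"dx": 0.09, "dy": 0, "dz": -0.3, "spin": 0, "grip": 0}, {"dx": 0.13, "dy": -0.01, "dz": -0.4, "spin": 0, "grip": 0}, {"dx": 0.16, "dy": -0.01, "dz": -0.5, "spin": 0, "grip": 0}, {"dx": 0.19, "dy": -0.01, "dz": -0.6, "spin": 0, "grip": 0}, {"dx": 0.22, "dy": -0.02, "dz": -0.7, "spin": 0, "grip": 0}, {"dx": 0.26, "dy": -0.02, "dz": -0.8, "spin": 0, "grip": 0}, {"dx": 0.29, "dy": -0.02, "dz": -0.9, "spin": 0, "grip": 0}, {"dx": 0.32, "dy": -0.02, "dz": -1.0, "spin": 0, "grip": 0}]' --squeeze 6

```text
time_s: 15.57
tcp_pos: [0.4324, 0.2563, 0.1727]
eef_rot: [-180.0, -0.0, -93.8]
contact_force: [1.4, 0.2, 0.7]
gripper_width: 0.0158
```

```bash
python3 - <<'E'
from h import *
s=r.get_state();print(s['time_s'],s['tcp_pos'],s['contact_force'],s['moment'],s['gripper_width'])
E
```

```text
15.5667 [0.43240726 0.25625251 0.17266978] [1.3595471  0.21190099 0.67051125] [ 0.02084088 -0.9265494   0.02754409] 0.015817942856362996
```

>>> servo_tool --targets '[{"dx": 0.05, "dy": 0, "dz": -0.15, "spin": 0, "grip": 0}, {"dx": 0.1, "dy": 0, "dz": -0.3, "spin": 0, "grip": 0}, {"dx": 0.15, "dy": -0.01, "dz": -0.45, "spin": 0, "grip": 0}, {"dx": 0.2, "dy": -0.01, "dz": -0.6, "spin": 0, "grip": 0}, {"dx": 0.24, "dy": -0.01, "dz": -0.75, "spin": 0, "grip": 0}, {"dx": 0.29, "dy": -0.02, "dz": -0.9, "spin": 0, "grip": 0}, {"dx": 0.34, "dy": -0.02, "dz": -1.05, "spin": 0, "grip": 0}, {"dx": 0.39, "dy": -0.02, "dz": -1.2, "spin": 0, "grip": 0}, {"dx": 0.44, "dy": -0.03, "dz": -1.35, "spin": 0, "grip": 0}, {"dx": 0.49, "dy": -0.03, "dz": -1.5, "spin": 0, "grip": 0}]' --squeeze 6

```text
time_s: 16.4
tcp_pos: [0.4374, 0.256, 0.1577]
eef_rot: [-180.0, 0.0, -93.8]
contact_force: [2.5, -0.2, 1.3]
gripper_width: 0.0162
```

```bash
python3 - <<'E'
from h import *
shot('scene','c10',(350,215,470,335),5)
s=r.get_state();print(s['time_s'],s['tcp_pos'],s['contact_force'],s['moment'],s['gripper_width'])
E
```

```text
16.45 [0.4373159  0.25592118 0.15737614] [2.61400676 0.02446225 0.36831692] [ 0.19418919 -1.16579551  0.02558891] 0.01583780071523007
```

View pics/c10.png

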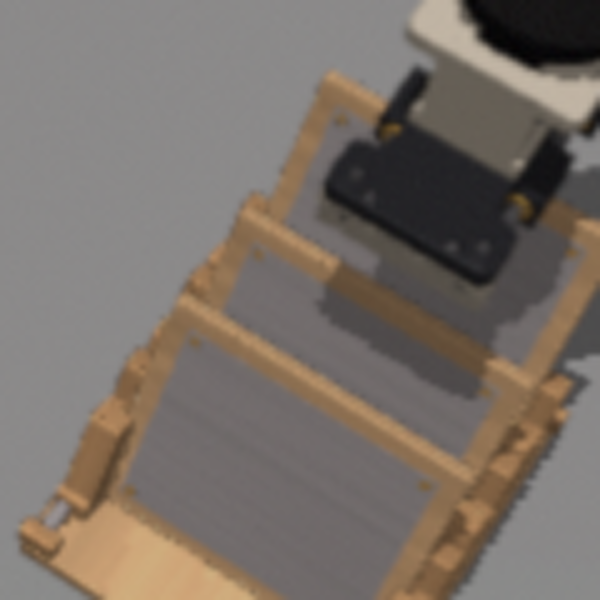

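View 11: the held board is going down with its top corners at about (327,75) and (592,222), and the neighbours haven't moved. A quick geometric check.

```bash
python3 - <<'E'
from h import *
P=[(350+u/5,215+v/5) for u,v in[(329,74),(594,222)]]
for z in(.175,.18,.185,.19):
    p=onz('scene',P,z)*1000; print(z,p.round(1).tolist(),np.linalg.norm(p[1]-p[0]).round(1), p.mean(0).round(1))
Q=[(350+u/5,215+v/5) for u,v in[(248,206),(529,377)]]
p=onz('scene',Q,.146)*1000; print(p.round(1).tolist(),np.linalg.norm(p[1]-p[0]).round(1),p.mean(0).round(1))
E
```

```text
0.175 [[425.0, 180.3, 175.0], [431.9, 314.4, 175.0]] 134.4 [428.5 247.4 175. ]
0.18 [[428.3, 181.0, 180.0], [435.2, 314.5, 180.0]] 133.7 [431.7 247.7 180. ]
0.185 [[431.6, 181.7, 185.0], [438.4, 314.5, 185.0]] 133.0 [435.  248.1 185. ]
0.19 [[434.9, 182.4, 190.0], [441.7, 314.5, 190.0]] 132.3 [438.3 248.4 190. ]
[[489.8, 176.6, 146.0], [500.6, 321.2, 146.0]] 145.0 [495.2 248.9 146. ]
```

>>> servo_tool --targets '[{"dx": 0.05, "dy": 0, "dz": -0.15, "spin": 0, "grip": 0}, {"dx": 0.1, "dy": 0, "dz": -0.3, "spin": 0, "grip": 0}, {"dx": 0.15, "dy": -0.01, "dz": -0.45, "spin": 0, "grip": 0}, {"dx": 0.2, "dy": -0.01, "dz": -0.6, "spin": 0, "grip": 0}, {"dx": 0.25, "dy": -0.02, "dz": -0.75, "spin": 0, "grip": 0}, {"dx": 0.3, "dy": -0.03, "dz": -0.9, "spin": 0, "grip": 0}, {"dx": 0.35, "dy": -0.04, "dz": -1.05, "spin": 0, "grip": 0}, {"dx": 0.4, "dy": -0.05, "dz": -1.2, "spin": 0, "grip": 0}, {"dx": 0.45, "dy": -0.06, "dz": -1.35, "spin": 0, "grip": 0}, {"dx": 0.5, "dy": -0.06, "dz": -1.5, "spin": 0, "grip": 0}]' --squeeze 6

```text
time_s: 17.28
tcp_pos: [0.4424, 0.2553, 0.1427]
eef_rot: [-180.0, 0.0, -93.8]
contact_force: [2.2, -0.1, 0.4]
gripper_width: 0.016
```

```bash
python3 - <<'E'
from h import *
s=r.get_state();print(s['time_s'],s['tcp_pos'],s['contact_force'],s['moment'],s['gripper_width'])
E
```

```text
17.2833 [0.44237477 0.25534476 0.14267563] [ 2.18393372 -0.05973393  0.3933771 ] [ 0.05896977 -1.24413437 -0.03259014] 0.015988848085701297
```

>>> servo_tool --targets '[{"dx": 0.06, "dy": 0, "dz": -0.15, "spin": 0, "grip": 0}, {"dx": 0.12, "dy": 0, "dz": -0.3, "spin": 0, "grip": 0}, {"dx": 0.18, "dy": -0.01, "dz": -0.45, "spin": 0, "grip": 0}, {"dx": 0.23, "dy": -0.01, "dz": -0.6, "spin": 0, "grip": 0}, {"dx": 0.28, "dy": -0.02, "dz": -0.75, "spin": 0, "grip": 0}, {"dx": 0.33, "dy": -0.03, "dz": -0.9, "spin": 0, "grip": 0}, {"dx": 0.38, "dy": -0.04, "dz": -1.05, "spin": 0, "grip": 0}, {"dx": 0.43, "dy": -0.05, "dz": -1.2, "spin": 0, "grip": 0}, {"dx": 0.48, "dy": -0.05, "dz": -1.35, "spin": 0, "grip": 0}, {"dx": 0.53, "dy": -0.05, "dz": -1.5, "spin": 0, "grip": 0}]' --squeeze 6

```text
time_s: 18.12
tcp_pos: [0.4477, 0.2549, 0.1277]
eef_rot: [-180.0, 0.0, -93.8]
contact_force: [3.4, -1.2, 2.3]
gripper_width: 0.016
```

```bash
python3 - <<'E'
from h import *
s=r.get_state();print(s['time_s'],s['tcp_pos'],s['contact_force'],s['moment'],s['gripper_width'])
E
```

```text
18.1167 [0.44768468 0.25488999 0.12769747] [ 3.43973279 -1.19476879  2.29223238] [ 0.05162227 -1.47521225 -0.03768862] 0.015976411432766534
```

>>> servo_tool --targets '[{"dx": 0.02, "dy": 0, "dz": -0.05, "spin": 0, "grip": 0}, {"dx": 0.05, "dy": 0, "dz": -0.1, "spin": 0, "grip": 0}, {"dx": 0.07, "dy": 0, "dz": -0.15, "spin": 0, "grip": 0}, {"dx": 0.09, "dy": 0, "dz": -0.2, "spin": 0, "grip": 0}, {"dx": 0.11, "dy": 0, "dz": -0.25, "spin": 0, "grip": 0}, {"dx": 0.12, "dy": 0, "dz": -0.3, "spin": 0, "grip": 0}, {"dx": 0.14, "dy": 0, "dz": -0.35, "spin": 0, "grip": 0}, {"dx": 0.15, "dy": 0, "dz": -0.4, "spin": 0, "grip": 0}, {"dx": 0.17, "dy": 0, "dz": -0.45, "spin": 0, "grip": 0}, {"dx": 0.18, "dy": 0, "dz": -0.5, "spin": 0, "grip": 0}]' --squeeze 6

```text
time_s: 18.95
tcp_pos: [0.4494, 0.2549, 0.1228]
eef_rot: [-180.0, 0.0, -93.8]
contact_force: [3.7, -0.4, 3.1]
gripper_width: 0.0158
```

```bash
python3 - <<'E'
from h import *
s=r.get_state();print(s['time_s'],s['tcp_pos'],s['contact_force'],s['moment'],s['gripper_width'])
E
```

```text
18.95 [0.44944185 0.254907   0.12277689] [ 3.69249577 -0.42832226  3.06948421] [-0.00946798 -1.52429899  0.00258214] 0.015828927613632172
```

>>> servo_tool --targets '[{"dx": 0.02, "dy": 0, "dz": -0.04, "spin": 0, "grip": 0}, {"dx": 0.04, "dy": 0, "dz": -0.08, "spin": 0, "grip": 0}, {"dx": 0.06, "dy": 0, "dz": -0.12, "spin": 0, "grip": 0}, {"dx": 0.07, "dy": 0, "dz": -0.16, "spin": 0, "grip": 0}, {"dx": 0.08, "dy": 0, "dz": -0.2, "spin": 0, "grip": 0}, {"dx": 0.1, "dy": 0, "dz": -0.24, "spin": 0, "grip": 0}, {"dx": 0.11, "dy": 0, "dz": -0.28, "spin": 0, "grip": 0}, {"dx": 0.12, "dy": 0, "dz": -0.32, "spin": 0, "grip": 0}, {"dx": 0.13, "dy": 0, "dz": -0.36, "spin": 0, "grip": 0}, {"dx": 0.14, "dy": 0, "dz": -0.4, "spin": 0, "grip": 0}]' --squeeze 5

```text
time_s: 19.78
tcp_pos: [0.4508, 0.2551, 0.1196]
eef_rot: [-180.0, 0.0, -93.8]
contact_force: [-1.4, -1.0, 12.8]
gripper_width: 0.0162
```

```bash
python3 - <<'E'
from h import *
s=r.get_state();print(s['time_s'],s['tcp_pos'],s['contact_force'],s['moment'],s['gripper_width'])
E
```

```text
19.7833 [0.4507786  0.25507968 0.11958364] [-1.41975643 -0.99457914 12.7614886 ] [-0.09636845  0.47550406 -0.01110336] 0.016244526867072638
```

It has landed: Fz is up to +12.8 N at the predicted home height. Next I'll ease off, open a little, then push nothing and look.

>>> servo_tool --targets '[{"dx": 0, "dy": 0, "dz": 0.06, "spin": 0, "grip": 0}, {"dx": 0, "dy": 0, "dz": 0.1, "spin": 0, "grip": 0}, {"dx": 0, "dy": 0, "dz": 0.1, "spin": 0, "grip": 19}, {"dx": 0, "dy": 0, "dz": 0.1, "spin": 0, "grip": 21}, {"dx": 0, "dy": 0, "dz": 0.1, "spin": 0, "grip": 23}, {"dx": 0, "dy": 0, "dz": 0.1, "spin": 0, "grip": 25}, {"dx": 0, "dy": 0, "dz": 0.1, "spin": 0, "grip": 27}, {"dx": 0, "dy": 0, "dz": 0.1, "spin": 0, "grip": 28}, {"dx": 0, "dy": 0, "dz": 0.1, "spin": 0, "grip": 28}, {"dx": 0, "dy": 0, "dz": 0.1, "spin": 0, "grip": 28}]' --squeeze 4

```text
time_s: 20.62
tcp_pos: [0.4506, 0.2547, 0.1196]
eef_rot: [180.0, -0.0, -93.8]
contact_force: [0.2, -0.3, -0.2]
gripper_width: 0.0244
```

```bash
python3 - <<'E'
from h import *
s=r.get_state();print(s['time_s'],s['tcp_pos'],s['contact_force'],s['moment'],s['gripper_width'])
E
```

```text
20.6167 [0.45061297 0.25471483 0.11963414] [ 0.21205999 -0.2742314  -0.1767907 ] [ 0.02404836 -0.04145223 -0.00530897] 0.024388794191161363
```

>>> servo_tool --targets '[{"dx": 0, "dy": 0, "dz": 0.5, "spin": 0, "grip": 28}, {"dx": 0, "dy": 0, "dz": 1.2, "spin": 0, "grip": 28}, {"dx": 0, "dy": 0, "dz": 2.2, "spin": 0, "grip": 28}, {"dx": 0, "dy": 0, "dz": 4, "spin": 0, "grip": 28}, {"dx": 0, "dy": 0, "dz": 7, "spin": 0, "grip": 28}, {"dx": 0, "dy": 0, "dz": 10, "spin": 0, "grip": 28}, {"dx": 0, "dy": -2, "dz": 13, "spin": 0, "grip": 28}, {"dx": 0, "dy": -5, "dz": 15, "spin": 0, "grip": 28}, {"dx": 0, "dy": -9, "dz": 15, "spin": 0, "grip": 28}, {"dx": 0, "dy": -13, "dz": 15, "spin": 0, "grip": 28}]'

```text
time_s: 21.45
tcp_pos: [0.4511, 0.1243, 0.2726]
eef_rot: [-179.8, 0.2, -93.7]
contact_force: [1.1, -1.8, -0.6]
gripper_width: 0.0244
```

>>> servo_tool --targets '[{"dx": 0, "dy": -4, "dz": 0, "spin": 0, "grip": 28}, {"dx": 0, "dy": -8, "dz": 0, "spin": 0, "grip": 28}, {"dx": 0, "dy": -12, "dz": 0, "spin": 0, "grip": 28}, {"dx": 0, "dy": -15, "dz": 0, "spin": 0, "grip": 28}, {"dx": 0, "dy": -18, "dz": 0, "spin": 0, "grip": 28}, {"dx": 0, "dy": -20, "dz": 0, "spin": 0, "grip": 28}, {"dx": 0, "dy": -20, "dz": 0, "spin": 0, "grip": 28}, {"dx": 0, "dy": -20, "dz": 0, "spin": 0, "grip": 28}, {"dx": 0, "dy": -20, "dz": 0, "spin": 0, "grip": 28}, {"dx": 0, "dy": -20, "dz": 0, "spin": 0, "grip": 28}]'

```text
time_s: 22.28
tcp_pos: [0.4509, -0.0745, 0.2702]
eef_rot: [-180.0, 0.0, -93.8]
contact_force: [1.7, 1.4, 0.1]
gripper_width: 0.0247
```

```bash
python3 - <<'E'
from h import *
s=r.capture('scene');t=r.capture('top')
a=cv2.resize(s[235:355,345:475],(440,406),interpolation=cv2.INTER_CUBIC)
b=cv2.resize(t[195:285,185:270],(360,381),interpolation=cv2.INTER_CUBIC)
o=np.zeros((406,800,3),np.uint8);o[:,:440]=a;o[:381,440:]=b
cv2.imwrite('pics/c11.png',o)
s=r.get_state();print(s['time_s'],s['tcp_pos'],s['contact_force'])
E
```

```text
22.3833 [ 0.4508364  -0.07437112  0.26997499] [-0.54441678 -0.44969217  0.42740361]
```

View pics/c11.png

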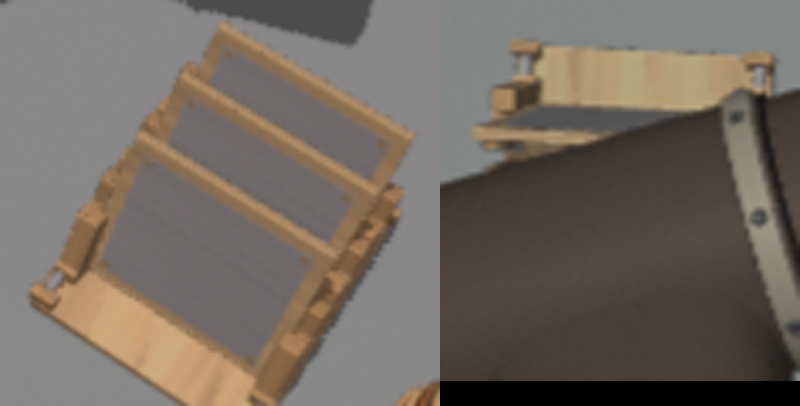

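View 12: all three boards stand in the rack. Top corners in the left panel are new (222,28)-(412,137), middle (185,70)-(378,192) and far (143,133)-(340,255). Next: check its height numerically.

```bash
python3 - <<'E'
from h import *
f=440/130
for n,q in(('new',[(218,26),(412,136)]),('mid',[(183,68),(378,190)]),('far',[(142,131),(338,254)])):
    P=[(345+u/f,235+v/f) for u,v in q]
    for z in((.146,.151,.156) if n=='new' else(.146,)):
        p=onz('scene',P,z)*1000; print(n,z,p.round(1).tolist(),np.linalg.norm(p[1]-p[0]).round(1),p.mean(0).round(1))
E
```

```text
new 0.146 [[445.7, 179.4, 146.0], [453.0, 326.5, 146.0]] 147.3 [449.4 252.9 146. ]
new 0.151 [[448.8, 180.1, 151.0], [456.1, 326.5, 151.0]] 146.6 [452.4 253.3 151. ]
new 0.156 [[451.9, 180.7, 156.0], [459.1, 326.4, 156.0]] 145.9 [455.5 253.6 156. ]
mid 0.146 [[487.9, 174.2, 146.0], [501.2, 323.5, 146.0]] 149.9 [494.6 248.9 146. ]
far 0.146 [[544.8, 173.3, 146.0], [556.1, 320.4, 146.0]] 147.5 [550.5 246.8 146. ]
```

```bash
python3 - <<'E'
from h import *
from scipy.ndimage import map_coordinates
f=440/130
im=r.capture('scene').astype(float); sat=im[:,:,2]-im[:,:,0]
for n,q in(('new',[(218,26),(412,136)]),('mid',[(183,68),(378,190)]),('far',[(142,131),(338,254)])):
    P=np.array([(345+u/f,235+v/f) for u,v in q]); d=P[1]-P[0]; nrm=np.array([-d[1],d[0]])/np.linalg.norm(d)
    o=np.arange(-4,3,.1); pts=[]
    for t in np.linspace(.08,.92,40):
        L=P[0]+t*d+o[:,None]*nrm
        s=map_coordinates(sat,[L[:,1],L[:,0]],order=1); g=np.gradient(s); pts.append(L[np.argmax(g)])
    pts=np.array(pts); X=onz('scene',pts,.1455)*1000
    k=np.polyfit(X[:,1],X[:,0],1); res=X[:,0]-np.polyval(k,X[:,1]); m=abs(res)<1.5
    k=np.polyfit(X[m,1],X[m,0],1)
    print(n,'x at y=250:',np.polyval(k,250).round(2),'yaw',-np.degrees(np.arctan(k[0])).round(2),m.sum(),res[m].std().round(2))
E
```

```text
new x at y=250: 444.35 yaw -3.99 40 0.53
mid x at y=250: 493.36 yaw -3.68 39 0.59
far x at y=250: 548.5 yaw -3.97 38 0.47
```

```bash
python3 - <<'E'
from h import *
print(r.close_job(), r.get_state()['time_s'])
E
```

```text
the job is handed in; nothing more can be done
the job is handed in; nothing more can be done
```

The loose board is in the rack's empty holder (the one nearest the robot) and released. I handed the job in at about 22.5 s of robot time, with the arm clear of everything.

**How it went:** I gripped the board at its top edge, drew it upright against its foot and carried it to the holder. I then found the back teeth by touch and tilted the board against them in a 6 N grip. It slid down until its foot landed on the base.

**Forces:** Contact stayed at about 2–4 N on the way down, from readings at the end of each move. The reading at landing was 12.8 N, higher than the rest. I backed off 1 mm, opened the gripper and left.

**Last checks:**
- **Alignment:** The new board's top edge is parallel to the two others (yaw −4.0° against −3.7° and −4.0°).
- **Position:** It sits 49.0 mm from the middle board, where the teeth suggested 48–49 mm. That, with the landing at the height I predicted, means it is fully home to within about 1 mm.
- **The rest of the scene:** The other two boards show no movement. I did not look again at the toys and the crate after the carry.

**What disagreed:** The two cameras differed by 3–5 mm, so I aligned the board by comparing it with the middle board in the same picture. My first hand-picked corners of the placed board gave less consistent angles, and the edge fit settled that. In the final top view the arm hid the holder, so the last check rests on the scene camera alone.

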